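# Put the tray feeder in gear and feed the plug tray under the dibbers

### The arm

A 6-joint arm with a two-finger parallel gripper is mounted at the origin on the work surface. World frame = base frame: x ahead of the robot, y to its left, z up, the work surface at z = 0. Lengths are in m, angles in rad, forces in N, time in s.
With the tool pointing down it reaches from about 0.3 to 0.95 m from the base axis. Payload 3.1 kg.
Tool frame: the origin (TCP) lies midway between the tips of the shut fingers; the grasp point (between the pads) lies 19 mm behind it (manip.grip_depth is the distance from the TCP to the grasp point, in m); z points along the fingers, y is the line along which they close (so a half turn about z gives the same grasp; the last joint's range is limited). The gripper opens to 85 mm and grips with 20 to 120 N. Pads are 22 mm wide; open, the fingers measure 114 mm over their backs; the gripper's body (76 mm by 85 mm) begins 54 mm behind the grasp point. The pads swing forward as they close: fully open they stand 13 mm farther back than shut.
Start: joints at [1.109, 0.308, 1.634, -0, 1.2, -0.07], TCP at [0.239, 0.578, 0.197] pointing down, gripper open.
Joint ranges: [-3.06, 3.06], [-0.79, 1.96], [0.05, 2.63], [-1.19, 4.34], [0.05, 2.64], [-2.94, 2.94]. Speed limits (rad/s): [2.79, 2.79, 3.14, 3.14, 3.14, 3.14].

### API

Orientations are given as a rotation vector (axis times angle).
In Python, from cell import manip gives the robot as it stands.
- The arm moves only by the tool jog_arm, never from a script. Its argument "motion" is a list of rows, each a list of 3 entries, a list of its own where there are three numbers: the shift along the tool's x, y, z in m, then the turn, a rotation vector about the tool's x, y, z in degrees, then the gripper's target within -1 to 1 (shut at 1, half-way at 0, fully open at -1). A call has 1 to 8 rows; each row is the pose to reach, as a shift and turn from the pose commanded when the call began, along the tool's axes at that moment; what a row does not reach only later rows make up. A row lasts 1/12 s, in which the tool goes at most 41.7 mm and 7.16 degrees, less where a joint would pass 70% of its speed; a pose out of reach is approached as far as the arm can. A call with a gripper value outside its range is refused whole. The fingers move at their own pace and stop on an object; the grip force is fixed at half the most. Time passes only in rows, so rows that repeat a pose let the fingers close. It gives the time, the measured TCP pose, the force, the opening and the grip force at its end, in the units of the state.
- manip.observe(): the state, without advancing time (a new reading comes with each control period).
- manip.capture(name): name is "scene" or "side" or "wrist"; returns the picture (480x640x3 uint8, red, green, blue); there is no depth.
- manip.get_calibration(name): a dict with "fovy" (degrees; the focal length in pixels is half the picture's height over the tangent of half this angle, whatever the lens; pixels are square), "cx", "cy" (the principal point, pixels), "distortion" ([k1, k2, p1, p2, k3] as OpenCV has them; the pictures are not rectified), "rvec" (rotation vector, rad) and "tvec" (3), from world to camera coordinates, as OpenCV has them. Camera axes: x right, y down, z forward; pixel columns grow to the right and rows downward; lengths in m; the calibration is good to about 2 mm. A picture is of the moment at which its call begins: read the wrist's pose just before it. get_calibration takes no time and is no camera call; for the wrist camera it gives the pose at the moment of the call.
- manip.hand_in(): hands the job in; it is judged then, once.
The state is a dict: "time_s": time; "joint_pos": joint angles; "joint_velocities": joint speeds; "joint_torque": joint torques, N m; "ee_pos": TCP position; "ee_rot": TCP orientation; "force": force on the tool from outside, world axes, zero at the start; "moment": the same for the moment, N m; "gripper_width": finger opening in m; "grip_force": force on a finger pad.
Only numpy, scipy, OpenCV 4.12 (cv2) and the standard library are available. Lean on these libraries where they do the work, as an engineer would, in place of code of your own. Each camera call takes 0.05 s, during which the arm holds its last target. There are 200 camera calls.

### The job

Put the plug-tray feeder into gear: ease the gear-change knob on top of its gearbox gently downwards while rocking the spindle with it until the teeth mesh and the knob goes fully down, never forcing it down on clashing teeth. Then turn the knob counter-clockwise (seen from above) to feed the tray until its first row of cells is centred under the row of dibber pins, and let go, leaving the knob fully down. Move the tray only by the knob, never by touching it, and leave the pots, the jar and hand dibber where they stand.

Things in the scene. Friction and masses are not known exactly. Their poses are not given: they have to be found in the camera images.
- knob_grip (a point): Centre of the knob's grip: an upright black bar, 60 mm long (its own x), 16 mm thick (its own y, the way to pinch it), 34 mm tall, on a 22 mm steel stem over an 84 mm knurled disc on top of the grey gearbox. The point is half-way up the bar, 175 mm above the bench with the knob up; the disc's top lies 42 mm below it. Its z points up; it turns and slides with the knob.
- gear_knob (a joint): How far the gear-change knob is pushed down, m: 0 = up, out of gear (the start); 0.020 = fully down, in gear. It stays where it is left; about 2 N moves it down. Unless the teeth happen to be in line it lands on the hidden feed gear 1.5 to 11.5 mm down (differs each time): press lightly, about 10 N; the gear's spring seat gives 1 mm per 20 N; over 20 N on the teeth damages them.
- spindle: The vertical spindle, turned by the knob (either way, freely while out of gear); origin on its axis at bench height, z up, x along the grip bar. Its 2 opposite teeth mesh in any of the hidden gear's 8 gaps, one every 45 degrees, with about 3 degrees of play either way. Where the gaps lie cannot be seen or worked out.
- tray_feed (a joint): Position of the tray along its rails, m: 0 = first row of cells exactly under the dibber pins; negative = short of them (start: -0.055 to -0.030); end of travel +0.030. In gear, turning the knob counter-clockwise seen from above moves it forwards 45 mm per radian, clockwise back; about 0.1 rad of play on reversing. It stays where it is left; turning takes about 0.25 N m.
- plug_tray: Black plastic plug tray of 4 by 5 cells full of soil, 186 mm by 230 mm, 56 mm tall, cells 42 mm apart, on the carriage beside the gearbox; origin at the centre of its underside, which is 30 mm above the bench; it travels along its own +y axis.
- first_row (a point): Centre of the tray's first (leading, +y) row of 4 cells, at soil height 80 mm above the bench.
- dibber_row (a point): Middle of the row of 4 steel dibber pins at their lower tips, 98 mm above the bench, under the aluminium gantry bar (22 mm wide, its top 158 mm above the bench, 83 to 290 mm beyond the spindle's axis).
- feeder: The fixed feeder: plywood base 380 x 440 mm, 12 mm thick, with grey gearbox 110 x 110 mm whose top is 100 mm above the bench, rails and gantry. Origin on the spindle axis at bench height; its x points from the gearbox to the tray, its y along the tray's travel.
- seed_jar: Glass jar with a metal lid, 52 mm across and 75 mm tall, on the feeder's base to one side of the gearbox; bystander. Origin at the centre of its underside.
- pot: Empty black plant pot, 80 mm across and 70 mm tall, on the feeder's base on the other side of the gearbox; bystander. Origin at the centre of its underside.
- wood_dibber: Wooden hand dibber, 38 mm across and 122 mm tall, standing on the bench; bystander. Origin at the centre of its underside.
- label_tub: Terracotta pot, 90 mm across and 80 mm tall, on the bench; bystander. Origin at the centre of its underside.

How it is judged:
On the way:
1. the knob is fully down, in gear, with the tray still short of the dibbers (value of joint gear_knob above 0.0175 m and value of joint tray_feed below -0.008 m), for 0.2 s.
At the end, for the whole second after the job is handed in: The gear-change knob is down in gear (at least 17.5 of its 20 mm), and the tray's first row of cells is at rest within 5 mm of the row of dibber pins along the travel (value of joint gear_knob above 0.0175 m and value of joint tray_feed between -0.005 and 0.005 m and velocity of joint tray_feed between -0.003 and 0.003 m/s); the robot touches nothing.
It fails at once if more than 20 N between the knob's teeth and the feed gear (forcing clashing teeth) (contact force between spindle and feeder above 20 N).
It fails at once if the robot touches the tray (contact force between any of the fingers, the arm and plug_tray above 0.5 N).
It fails at once if a bystander is moved more than 20 mm (distance of any of seed_jar, pot, wood_dibber, label_tub from where it was at the start of the episode above 0.02 m).
It also fails if it takes over 72 s, if anything falls off the work surface, if the arm or the gripper's body presses on something with over 40 N, if the wrist force passes 120 N, or if a joint passes its speed limit or range.

## Working session

There is one attempt and no reset: what is moved stays moved. The work goes in short steps, Python scripts to look and compute and a tool call to move; the robot and the scene stay as the last step left them, time stands still between calls to the robot, and variables do not carry over. Pictures are saved under pics/ and viewed, at most 10 in all, crops included, and the job is handed in when it is done.

Besides the shell and the picture viewer there is one more tool, called after ">>>" as name(argument=value, ...), one argument or row to a line, values as JSON. jog_arm: Moves the arm, as the interface text tells. Its arguments: {"type":"object","properties":{"motion":{"type":"array"}},"required":["motion"]}

```bash
ls; mkdir -p pics
python3 - <<'E'
from cell import manip
import cv2,numpy as np
ims=[]
for n in("scene","side"):
    im=manip.capture(n); cv2.imwrite(f"pics/{n}0.png",im[:,:,::-1])
    c=manip.get_calibration(n); print(n,{k:np.round(v,4).tolist() for k,v in c.items()})
s=manip.observe();print(s)
E
```

```text
pics
scene {'fovy': 47.5142, 'cx': 323.9604, 'cy': 229.0319, 'distortion': [-0.1147, 0.0, 0.0, 0.0, 0.0], 'rvec': [1.1799, 2.2564, -1.0084], 'tvec': [0.2701, -0.245, 1.6964]}
side {'fovy': 42.4963, 'cx': 322.7412, 'cy': 241.3705, 'distortion': [-0.0794, 0.0, 0.0, 0.0, 0.0], 'rvec': [2.2455, -0.9808, 0.3507], 'tvec': [-0.3578, 0.4239, 1.1662]}
{'time_s': 0.1, 'joint_pos': array([ 1.10927011e+00,  3.08920077e-01,  1.63506022e+00, -2.71714079e-05,
        1.19972902e+00, -6.97159678e-02]), 'joint_velocities': array([-1.75999049e-05, -2.39882847e-03, -2.80936484e-03, -5.12409667e-04,
        6.53304590e-04,  2.98608418e-04]), 'joint_torque': array([-3.21248199e-04, -4.16408408e+01, -2.77644092e+01, -2.09970535e-04,
        4.01372934e-03, -2.00067257e-05]), 'ee_pos': array([0.23833673, 0.57687587, 0.19546022]), 'ee_rot': array([-0.61140597, -3.08098025,  0.00321814]), 'force': array([ 0.10893304,  0.44791291, -0.18907488]), 'moment': array([ 0.03719576, -0.04485245,  0.03356276]), 'grip_force': 0.0, 'gripper_width': 0.0855693336352048}
```

View pics/scene0.png

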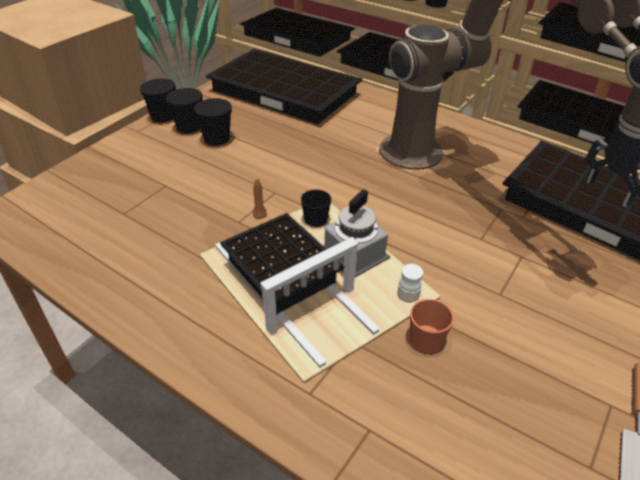

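View pics/side0.png

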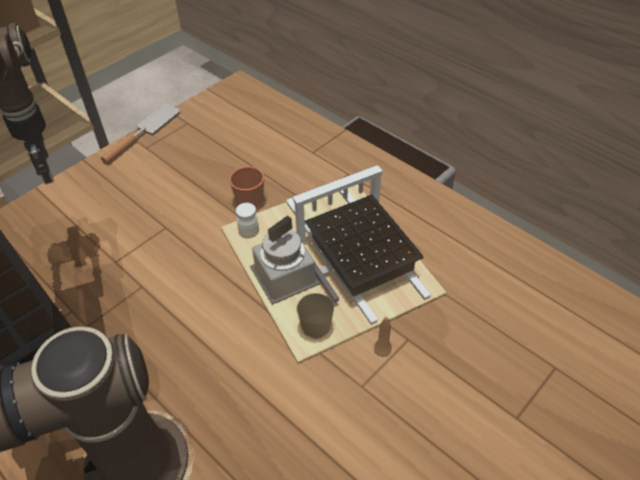

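```bash
cat > h.py <<'E'
import cv2,numpy as np
from cell import manip
def cam(n):
    c=manip.get_calibration(n); f=240/np.tan(np.radians(c["fovy"])/2)
    K=np.array([[f,0,c["cx"]],[0,f,c["cy"]],[0,0,1]]); return K,np.array(c["distortion"],float),np.array(c["rvec"],float),np.array(c["tvec"],float)
def ray(C,p):
    K,D,r,t=C; R=cv2.Rodrigues(r)[0]; u=cv2.undistortPoints(np.array([[p]],float),K,D)[0,0]
    return -R.T@t, R.T@np.array([u[0],u[1],1])
def plane(C,p,z):
    o,d=ray(C,p); return o+d*(z-o[2])/d[2]
def tri(C1,p1,C2,p2):
    o1,d1=ray(C1,p1);o2,d2=ray(C2,p2)
    s=np.linalg.lstsq(np.c_[d1,-d2],o2-o1,rcond=None)[0]
    a,b=o1+s[0]*d1,o2+s[1]*d2; return (a+b)/2,np.linalg.norm(a-b)
def proj(C,P): return cv2.projectPoints(np.array(P,float).reshape(-1,1,3),C[2],C[3],C[0],C[1])[0][:,0]
E
python3 - <<'E'
from h import *
S,D=cam("scene"),cam("side")
print("knob",tri(S,(358,202),D,(280,229)))
print("side z.175",plane(D,(280,229),.175),"scene",plane(S,(358,202),.175))
a,b=plane(D,(298,200),.158),plane(D,(380,172),.158);print("gantry",a,b,np.linalg.norm(a-b))
for n,p,z in(("baseL",(200.,254),.012),):print(plane(S,p,z))
c=[plane(D,p,.012) for p in((300,355),(444,291),(223,228))]
print(c,np.linalg.norm(c[0]-c[1]),np.linalg.norm(c[0]-c[2]))
s=cv2.imread("pics/scene0.png")[170:280,290:400];d=cv2.imread("pics/side0.png")[190:300,240:350]
cv2.imwrite("pics/crop1.png",cv2.resize(np.hstack([s,d]),(800,400),interpolation=cv2.INTER_CUBIC))
E
```

```text
knob (array([0.50805151, 0.10801589, 0.17277775]), np.float64(0.00020859221285964675))
side z.175 [0.50667758 0.10653764 0.175     ] scene [0.51060288 0.10930979 0.175     ]
gantry [0.60712375 0.15255901 0.158     ] [0.80545806 0.07464663 0.158     ] 0.2130888045835774
[ 0.72564714 -0.19625026  0.012     ]
[array([ 0.37897814, -0.06938195,  0.012     ]), array([ 0.72255137, -0.19466937,  0.012     ]), array([0.50919656, 0.33086623, 0.012     ])] 0.3657041218436444 0.4208983777193989
```

View pics/crop1.png

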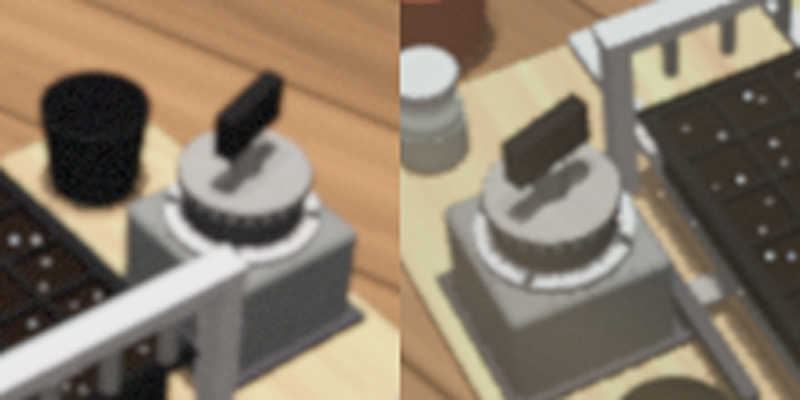

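Run:
```python
from h import *
S,D=cam("scene"),cam("side")
s=lambda x,y:(290+x/3.636,170+y/3.636); d=lambda x,y:(240+(x-400)/3.636,190+y/3.636)
print("grip",tri(S,s(250,115),D,d(547,142)))
print("disc",tri(S,s(246,172),D,d(551,193)),plane(S,s(246,172),.133),plane(D,d(551,193),.133))
for C,f,e in((S,s,((232,120),(282,80))),(S,s,((218,113),(268,72))),(D,d,((516,154),(588,110))),(D,d,((503,150),(574,97)))):
    a,b=[plane(C,f(*p),.192) for p in e]; v=b-a; print(a,b,np.linalg.norm(v),np.degrees(np.arctan2(v[1],v[0])))
print(manip.get_calibration("wrist"))
R=cv2.Rodrigues(np.array(manip.observe()["ee_rot"]))[0];print(R.round(3))
```

```text
grip (array([0.50759652, 0.10810514, 0.17328817]), np.float64(0.0025254510656480323))
disc (array([0.50728343, 0.10841222, 0.12746353]), np.float64(0.0021395144852483)) [0.51224385 0.1123256  0.133     ] [0.50466664 0.10370593 0.133     ]
[0.53780447 0.11414557 0.192     ] [0.48634513 0.11828099 0.192     ] 0.051625240670307146 175.40541546993964
[0.53699031 0.10372753 0.192     ] [0.48442622 0.10707472 0.192     ] 0.05267055578330034 176.356420892104
[0.4784042  0.10024544 0.192     ] [0.53112648 0.09417075 0.192     ] 0.05307109012248722 -6.572670739144253
[0.47548833 0.10808531 0.192     ] [0.53301393 0.10777233 0.192     ] 0.05752645530503706 -0.31172289835559375
{'fovy': 61.6131253244933, 'cx': 318.2426160112101, 'cy': 238.66152321533403, 'distortion': array([-0.02295663,  0.        ,  0.        ,  0.        ,  0.        ]), 'rvec': array([-2.39363203, -1.60280577, -0.24055155]), 'tvec': array([-0.62360924, -0.03907881,  0.37969377])}
[[-0.924  0.382 -0.001]
 [ 0.382  0.924 -0.002]
 [ 0.    -0.002 -1.   ]]
```

>>> jog_arm(
  motion=[
    [[0, 0, -0.035], [0, 0, 7], -1],
    [[-0.02, -0.015, -0.065], [0, 0, 14], -1],
    [[-0.05, -0.038, -0.065], [0, 0, 21], -1],
    [[-0.08, -0.061, -0.065], [0, 0, 28], -1],
    [[-0.11, -0.084, -0.065], [0, 0, 35], -1],
    [[-0.14, -0.107, -0.065], [0, 0, 42], -1],
    [[-0.17, -0.13, -0.065], [0, 0, 49], -1],
    [[-0.2, -0.154, -0.065], [0, 0, 56], -1],
  ],
)

```text
time_s: 0.77
ee_pos: [0.365, 0.3572, 0.2611]
ee_rot: [-1.993, -2.428, 0.001]
force: [0.4, 0.2, -0.2]
gripper_width: 0.0852
grip_force: 0.0
```

```bash
cat > go.py <<'E'
import sys
from h import *
# remaining shift & turn in tool axes to target x y z yaw(of tool x)
x,y,z,yaw=map(float,sys.argv[1:5])
s=manip.observe();R=cv2.Rodrigues(np.array(s["ee_rot"]))[0]
a=np.radians(yaw);c,q=np.cos(a),np.sin(a)
T=np.array([[c,q,0],[q,-c,0],[0,0,-1.]])
print("t",s["time_s"],"pos",np.round(s["ee_pos"],4),"yaw",np.degrees(np.arctan2(R[1,0],R[0,0])).round(2),"j",np.round(s["joint_pos"],2))
print("shift",(R.T@(np.array([x,y,z])-s["ee_pos"])).round(4),"turn",np.degrees(cv2.Rodrigues(R.T@T)[0].ravel()).round(2))
print("F",np.round(s["force"],2),"M",np.round(s["moment"],3),"w",s["gripper_width"],s["grip_force"])
E
python3 go.py .508 .108 .26 -4
```

```text
t 0.7667 pos [0.365  0.3572 0.2611] yaw 101.24 j [ 0.69  0.03  1.83 -0.    1.29  0.49]
shift [-0.2722  0.0917  0.0012] turn [-0.0000e+00  4.0000e-02  1.0524e+02]
F [ 0.35  0.23 -0.23] M [-0.001  0.006 -0.034] w 0.08519219819972774 0.0
```

>>> jog_arm(
  motion=[
    [[-0.034, 0.0115, 0], [0, 0, 7], -1],
    [[-0.068, 0.023, 0], [0, 0, 14], -1],
    [[-0.102, 0.0345, 0], [0, 0, 21], -1],
    [[-0.136, 0.046, 0], [0, 0, 28], -1],
    [[-0.17, 0.0575, 0], [0, 0, 35], -1],
    [[-0.204, 0.069, 0], [0, 0, 42], -1],
    [[-0.238, 0.08, 0], [0, 0, 49], -1],
    [[-0.272, 0.0917, 0], [0, 0, 56], -1],
  ],
)

```text
time_s: 1.43
ee_pos: [0.5091, 0.1091, 0.2612]
ee_rot: [-2.9, -1.207, 0.001]
force: [0.7, 1.2, -0.4]
gripper_width: 0.0857
grip_force: 0.0
```

```bash
python3 go.py .508 .108 .26 -4
```

```text
t 1.4333 pos [0.5091 0.1091 0.2612] yaw 45.2 j [0.13 0.05 1.8  0.   1.29 0.91]
shift [-0.0015 -0.0001  0.0012] turn [-2.00e-02  4.00e-02  4.92e+01]
F [ 0.68  1.19 -0.41] M [ 0.054  0.001 -0.012] w 0.08567311456353968 0.0
```

>>> jog_arm(
  motion=[
    [[0, 0, 0], [0, 0, 7], -1],
    [[0, 0, 0], [0, 0, 14], -1],
    [[0, 0, 0], [0, 0, 21], -1],
    [[0, 0, 0], [0, 0, 28], -1],
    [[0, 0, 0], [0, 0, 35], -1],
    [[0, 0, 0], [0, 0, 42], -1],
    [[0, 0, 0], [0, 0, 49], -1],
    [[0, 0, 0], [0, 0, 49], -1],
  ],
)

```text
time_s: 2.1
ee_pos: [0.5086, 0.1107, 0.261]
ee_rot: [3.14, -0.098, -0.002]
force: [-0.2, 0.2, 0.6]
gripper_width: 0.0855
grip_force: 0.0
```

```bash
python3 - <<'E'
from h import *
C=cam("wrist");im=manip.capture("wrist");cv2.imwrite("pics/w1.png",im[:,:,::-1])
print(proj(C,[[.508,.108,.175],[.508,.108,.192]]))
E
python3 go.py .508 .108 .26 -4
```

```text
[[321.83227546 230.5405296 ]
 [322.06686395 237.89291473]]
t 2.15 pos [0.5087 0.1107 0.2611] yaw -3.31 j [0.13 0.05 1.81 0.   1.29 1.76]
shift [-0.0005  0.0028  0.0011] turn [0.01 0.05 0.69]
F [0.59 0.09 0.12] M [-0.021 -0.009 -0.015] w 0.08512003322038965 0.0
```

View pics/w1.png

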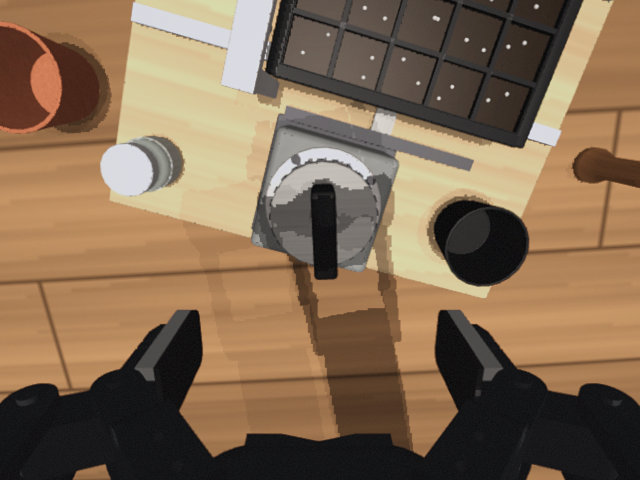

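```bash
cat > bar.py <<'E'
from h import *
def bar(im,C,z,roi=(170,295,290,360)):
    y0,y1,x0,x1=roi
    m=(im[y0:y1,x0:x1].max(2)<45).astype(np.uint8)
    m=cv2.morphologyEx(m,cv2.MORPH_OPEN,np.ones((7,7)))
    c=max(cv2.findContours(m,0,1)[0],key=cv2.contourArea)
    r=cv2.minAreaRect(c);b=cv2.boxPoints(r)+[x0,y0]
    P=np.array([plane(C,p,z) for p in b]);e=[P[1]-P[0],P[2]-P[1]];e.sort(key=np.linalg.norm)
    print("box",b.round(1).tolist(),"centre",P.mean(0).round(4),"sizes",[np.linalg.norm(v).round(4) for v in e],"yaw",np.degrees(np.arctan2(e[1][1],e[1][0])).round(1))
    return P
E
python3 - <<'E'
from bar import *
bar(cv2.imread("pics/w1.png"),cam("wrist"),.192)
E
```

```text
box [[310.3, 184.1], [334.5, 183.6], [336.6, 277.9], [312.3, 278.4]] centre [0.5115 0.1069 0.192 ] sizes [np.float64(0.0149), np.float64(0.0627)] yaw 178.7
```

>>> jog_arm(
  motion=[
    [[0.0015, 0.0036, 0.02], [0, 0, -1.3], -1],
    [[0.0015, 0.0036, 0.045], [0, 0, -1.3], -1],
    [[0.0015, 0.0036, 0.07], [0, 0, -1.3], -1],
    [[0.0015, 0.0036, 0.09], [0, 0, -1.3], -1],
    [[0.0015, 0.0036, 0.107], [0, 0, -1.3], -0.5],
    [[0.0015, 0.0036, 0.107], [0, 0, -1.3], 0],
    [[0.0015, 0.0036, 0.107], [0, 0, -1.3], 0],
    [[0.0015, 0.0036, 0.107], [0, 0, -1.3], 0],
  ],
)

```text
time_s: 2.82
ee_pos: [0.5112, 0.1072, 0.1556]
ee_rot: [-3.141, 0.057, -0.002]
force: [0.1, 0.5, -0.4]
gripper_width: 0.0432
grip_force: 0.0
```

```bash
python3 - <<'E'
from bar import *
im=manip.capture("wrist");cv2.imwrite("pics/w2.png",im[:,:,::-1])
C=cam("wrist");print(proj(C,[[.51,.107,.192],[.48,.107,.192],[.54,.107,.192]]))
E
python3 go.py .51 .107 .154 -2
```

```text
[[318.45246439 319.06952069]
 [321.01633549 383.66979667]
 [315.57814865 246.54005665]]
t 2.8667 pos [0.5116 0.1073 0.1561] yaw -2.09 j [ 0.12  0.15  1.91 -0.    1.07  1.73]
shift [-0.0016  0.0004  0.0021] turn [-0.02 -0.15 -0.09]
F [ 0.32 -0.5   0.2 ] M [ 0.008 -0.014 -0.006] w 0.042664685281828846 0.0
```

View pics/w2.png

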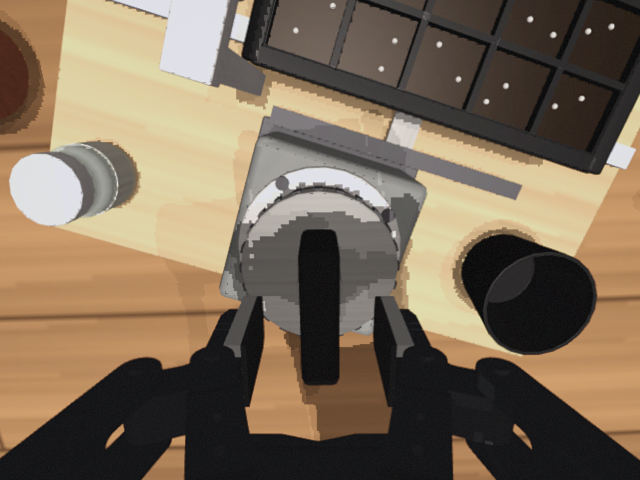

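Run:
```python
from h import *
C=cam("wrist");R=cv2.Rodrigues(C[2])[0];print("cam",-R.T@C[3],R[2])
t=np.linspace(0,2*np.pi,60)
for x in(.51,.514):
  c=proj(C,np.c_[x+.042*np.cos(t),.107+.042*np.sin(t),t*0+.133]);print(x,c.min(0),c.max(0))
  a=np.radians(-1.5);u=np.array([np.cos(a),np.sin(a)]);v=np.array([-u[1],u[0]])
  for z in(.192,.158):print(z,proj(C,[[*(np.array([x,.107])+i*.03*u+j*.008*v),z] for i in(1,-1) for j in(1,-1)]).round(0).tolist())
```

```text
cam [0.58639537 0.10431146 0.33381556] [-0.292483    0.01073763 -0.95621044]
0.51 [239.53984229 187.27125118] [397.24600064 335.25825104]
0.192 [[296.0, 247.0], [339.0, 246.0], [300.0, 384.0], [338.0, 384.0]]
0.158 [[300.0, 223.0], [336.0, 223.0], [303.0, 340.0], [335.0, 340.0]]
0.514 [238.83522113 179.32576846] [397.41380586 328.96134516]
0.192 [[296.0, 236.0], [339.0, 236.0], [299.0, 376.0], [338.0, 375.0]]
0.158 [[300.0, 215.0], [335.0, 214.0], [302.0, 333.0], [335.0, 333.0]]
```

>>> jog_arm(
  motion=[
    [[-0.0015, 0, 0.002], [0, 0, 0], 0],
    [[-0.0015, 0, 0.002], [0, 0, 0], 0.5],
    [[-0.0015, 0, 0.002], [0, 0, 0], 1],
    [[-0.0015, 0, 0.002], [0, 0, 0], 1],
    [[-0.0015, 0, 0.002], [0, 0, 0], 1],
    [[-0.0015, 0, 0.002], [0, 0, 0], 1],
    [[-0.0015, 0, 0.002], [0, 0, 0], 1],
    [[-0.0015, 0, 0.002], [0, 0, 0], 1],
  ],
)

```text
time_s: 3.53
ee_pos: [0.5092, 0.1069, 0.1528]
ee_rot: [3.141, -0.059, 0.001]
force: [0.4, -1.9, 1.9]
gripper_width: 0.0133
grip_force: 58.5
```

>>> jog_arm(
  motion=[
    [[0, 0, 0], [0, 0, 0], 1],
    [[0, 0, 0], [0, 0, 0], 1],
    [[0, 0, 0], [0, 0, 0], 1],
    [[0, 0, 0], [0, 0, 0], 1],
  ],
)

```text
time_s: 3.87
ee_pos: [0.5091, 0.107, 0.1527]
ee_rot: [3.141, -0.059, 0.001]
force: [1.6, -2.2, 1.9]
gripper_width: 0.0134
grip_force: 58.6
```

```bash
python3 go.py .51 .107 .154 -2
```

```text
t 3.8667 pos [0.5091 0.107  0.1527] yaw -2.14 j [ 0.12  0.16  1.92 -0.    1.07  1.73]
shift [ 0.0009 -0.     -0.0013] turn [ 0.02 -0.04 -0.14]
F [ 1.57 -2.17  1.91] M [-0.417 -0.068  0.035] w 0.01338417984110839 58.55333626270294
```

>>> jog_arm(
  motion=[
    [[0, 0, 0.0006], [0, 0, 0], 1],
    [[0, 0, 0.0012], [0, 0, 0], 1],
    [[0, 0, 0.0012], [0, 0, 0], 1],
    [[0, 0, 0.0012], [0, 0, 0], 1],
  ],
)

```text
time_s: 4.2
ee_pos: [0.5091, 0.107, 0.1513]
ee_rot: [3.141, -0.059, 0.001]
force: [1.7, -2.7, 1.1]
gripper_width: 0.0131
grip_force: 58.5
```

>>> jog_arm(
  motion=[
    [[0, 0, 0.0004], [0, 0, 0], 1],
    [[0, 0, 0.0007], [0, 0, 0], 1],
    [[0, 0, 0.0007], [0, 0, 0], 1],
  ],
)

```text
time_s: 4.45
ee_pos: [0.5091, 0.107, 0.1507]
ee_rot: [3.141, -0.059, 0.001]
force: [1.5, -2.8, 0.8]
gripper_width: 0.0134
grip_force: 58.6
```

>>> jog_arm(
  motion=[
    [[0, 0, 0.0004], [0, 0, 0], 1],
    [[0, 0, 0.0007], [0, 0, 0], 1],
    [[0, 0, 0.0007], [0, 0, 0], 1],
  ],
)

```text
time_s: 4.7
ee_pos: [0.5091, 0.1071, 0.15]
ee_rot: [3.141, -0.059, 0.001]
force: [1.3, -4.0, 1.7]
gripper_width: 0.0131
grip_force: 58.6
```

>>> jog_arm(
  motion=[
    [[0, 0, 0.0004], [0, 0, 0], 1],
    [[0, 0, 0.0007], [0, 0, 0], 1],
    [[0, 0, 0.0007], [0, 0, 0], 1],
  ],
)

```text
time_s: 4.95
ee_pos: [0.5091, 0.107, 0.1493]
ee_rot: [3.141, -0.059, 0.001]
force: [1.7, -3.0, 1.2]
gripper_width: 0.0134
grip_force: 58.6
```

>>> jog_arm(
  motion=[
    [[0, 0, 0.0004], [0, 0, 0], 1],
    [[0, 0, 0.0008], [0, 0, 0], 1],
    [[0, 0, 0.0008], [0, 0, 0], 1],
  ],
)

```text
time_s: 5.2
ee_pos: [0.509, 0.1071, 0.1485]
ee_rot: [3.141, -0.059, 0.001]
force: [2.7, -4.1, 1.5]
gripper_width: 0.0135
grip_force: 58.6
```

>>> jog_arm(
  motion=[
    [[0, 0, 0.0004], [0, 0, 0], 1],
    [[0, 0, 0.0008], [0, 0, 0], 1],
    [[0, 0, 0.0008], [0, 0, 0], 1],
  ],
)

```text
time_s: 5.45
ee_pos: [0.509, 0.1071, 0.1477]
ee_rot: [3.141, -0.059, 0.001]
force: [2.1, -3.7, 1.2]
gripper_width: 0.0136
grip_force: 58.6
```

>>> jog_arm(
  motion=[
    [[0, 0, 0.0004], [0, 0, 0], 1],
    [[0, 0, 0.0008], [0, 0, 0], 1],
    [[0, 0, 0.0008], [0, 0, 0], 1],
  ],
)

```text
time_s: 5.7
ee_pos: [0.509, 0.1071, 0.1474]
ee_rot: [3.141, -0.059, 0.001]
force: [1.6, -4.6, 4.3]
gripper_width: 0.0134
grip_force: 59.0
```

>>> jog_arm(
  motion=[
    [[0, 0, 0.0003], [0, 0, 0], 1],
    [[0, 0, 0.0003], [0, 0, 0], 1],
    [[0, 0, 0.0003], [0, 0, 0], 1],
  ],
)

```text
time_s: 5.95
ee_pos: [0.5091, 0.1071, 0.1473]
ee_rot: [3.141, -0.059, 0.001]
force: [1.6, -4.8, 6.1]
gripper_width: 0.0134
grip_force: 59.2
```

>>> jog_arm(
  motion=[
    [[0, 0, 0.0004], [0, 0, 0], 1],
    [[0, 0, 0.0004], [0, 0, -2], 1],
    [[0, 0, 0.0004], [0, 0, -4], 1],
    [[0, 0, 0.0004], [0, 0, -4], 1],
  ],
)

```text
time_s: 6.28
ee_pos: [0.5091, 0.1072, 0.1472]
ee_rot: [-3.141, -0.052, -0.001]
force: [1.0, -4.5, 6.5]
gripper_width: 0.0129
grip_force: 59.3
```

```bash
python3 go.py .509 .107 .147 2
```

```text
t 6.2833 pos [0.5091 0.1072 0.1472] yaw 1.89 j [0.12 0.16 1.92 0.   1.06 1.66]
shift [-0.0001  0.0002  0.0002] turn [-0.   -0.04 -0.11]
F [ 0.95 -4.49  6.49] M [-0.858 -0.137 -0.053] w 0.01290385956780189 59.34809625148773
```

>>> jog_arm(
  motion=[
    [[0, 0, 0.0002], [0, 0, -2], 1],
    [[0, 0, 0.0002], [0, 0, -4], 1],
    [[0, 0, 0.0002], [0, 0, -4], 1],
  ],
)

```text
time_s: 6.53
ee_pos: [0.5091, 0.1072, 0.1472]
ee_rot: [-3.137, -0.161, -0.001]
force: [-0.0, -4.3, 7.6]
gripper_width: 0.0131
grip_force: 59.5
```

>>> jog_arm(
  motion=[
    [[0, 0, 0], [0, 0, -2], 1],
    [[0, 0, 0], [0, 0, -4], 1],
    [[0, 0, 0], [0, 0, -4], 1],
  ],
)

```text
time_s: 6.78
ee_pos: [0.5091, 0.1073, 0.1472]
ee_rot: [-3.13, -0.271, -0.001]
force: [0.7, -4.0, 8.5]
gripper_width: 0.013
grip_force: 59.5
```

```bash
python3 go.py .509 .107 .147 10
```

```text
t 6.7833 pos [0.5091 0.1073 0.1472] yaw 9.89 j [0.12 0.16 1.92 0.   1.06 1.52]
shift [-0.0002  0.0003  0.0002] turn [-0.01 -0.03 -0.11]
F [ 0.7  -3.99  8.46] M [-0.782 -0.086 -0.07 ] w 0.013009622473578232 59.45814907550812
```

>>> jog_arm(
  motion=[
    [[0, 0, 0], [0, 0, -2], 1],
    [[0, 0, 0], [0, 0, -4], 1],
    [[0, 0, 0], [0, 0, -4], 1],
  ],
)

```text
time_s: 7.03
ee_pos: [0.5091, 0.1074, 0.1472]
ee_rot: [-3.118, -0.38, -0.001]
force: [0.2, -4.8, 7.0]
gripper_width: 0.0133
grip_force: 59.5
```

>>> jog_arm(
  motion=[
    [[0, 0, 0], [0, 0, -2], 1],
    [[0, 0, 0], [0, 0, -4], 1],
    [[0, 0, 0], [0, 0, -4], 1],
  ],
)

```text
time_s: 7.28
ee_pos: [0.5091, 0.1075, 0.1472]
ee_rot: [-3.103, -0.488, -0.001]
force: [0.9, -3.2, 7.7]
gripper_width: 0.0138
grip_force: 59.4
```

```bash
python3 go.py .509 .107 .147 18
```

```text
t 7.2833 pos [0.5091 0.1075 0.1472] yaw 17.89 j [0.12 0.16 1.92 0.   1.06 1.38]
shift [-0.0002  0.0004  0.0002] turn [-0.02 -0.04 -0.11]
F [ 0.91 -3.24  7.73] M [-0.668 -0.083 -0.094] w 0.013794146435271696 59.4478440284729
```

>>> jog_arm(
  motion=[
    [[0, 0, 0], [0, 0, -2], 1],
    [[0, 0, 0], [0, 0, -4], 1],
    [[0, 0, 0], [0, 0, -4], 1],
  ],
)

```text
time_s: 7.53
ee_pos: [0.509, 0.1075, 0.1468]
ee_rot: [-3.084, -0.597, -0.001]
force: [1.8, -4.3, 1.9]
gripper_width: 0.0131
grip_force: 58.6
```

>>> jog_arm(
  motion=[
    [[0, 0, 0], [0, 0, -2], 1],
    [[0, 0, 0], [0, 0, -4], 1],
    [[0, 0, 0], [0, 0, -4], 1],
  ],
)

```text
time_s: 7.78
ee_pos: [0.5089, 0.1076, 0.1459]
ee_rot: [-3.061, -0.703, -0.001]
force: [3.8, -2.0, 1.1]
gripper_width: 0.0135
grip_force: 58.6
```

```bash
python3 go.py .509 .107 .147 26
```

```text
t 7.7833 pos [0.5089 0.1076 0.1459] yaw 25.88 j [0.12 0.16 1.92 0.   1.05 1.24]
shift [-0.0002  0.0006 -0.0011] turn [-0.03 -0.04 -0.12]
F [ 3.83 -2.04  1.14] M [-0.474 -0.512 -0.017] w 0.013451846568946392 58.640291690826416
```

>>> jog_arm(
  motion=[
    [[0, 0, 0.0005], [0, 0, 0], 1],
    [[0, 0, 0.001], [0, 0, 0], 1],
    [[0, 0, 0.001], [0, 0, 0], 1],
  ],
)

```text
time_s: 8.03
ee_pos: [0.5089, 0.1075, 0.1448]
ee_rot: [-3.062, -0.702, -0.001]
force: [2.9, -2.4, 1.1]
gripper_width: 0.0132
grip_force: 58.6
```

```bash
python3 go.py .509 .107 .147 26
```

```text
t 8.0333 pos [0.5089 0.1075 0.1448] yaw 25.81 j [0.12 0.17 1.92 0.   1.05 1.24]
shift [-0.0001  0.0005 -0.0022] turn [-0.03 -0.03 -0.19]
F [ 2.91 -2.38  1.13] M [-0.338 -0.555 -0.012] w 0.013178692618083606 58.56491267681122
```

>>> jog_arm(
  motion=[
    [[0, 0, 0.0007], [0, 0, 0], 1],
    [[0, 0, 0.0014], [0, 0, 0], 1],
    [[0, 0, 0.002], [0, 0, 0], 1],
    [[0, 0, 0.002], [0, 0, 0], 1],
  ],
)

```text
time_s: 8.37
ee_pos: [0.5089, 0.1075, 0.1429]
ee_rot: [-3.062, -0.702, -0.001]
force: [3.9, -0.4, 0.8]
gripper_width: 0.0132
grip_force: 58.5
```

>>> jog_arm(
  motion=[
    [[0, 0, 0.0008], [0, 0, 0], 1],
    [[0, 0, 0.0016], [0, 0, 0], 1],
    [[0, 0, 0.0024], [0, 0, 0], 1],
    [[0, 0, 0.0032], [0, 0, 0], 1],
    [[0, 0, 0.004], [0, 0, 0], 1],
    [[0, 0, 0.004], [0, 0, 0], 1],
  ],
)

```text
time_s: 8.87
ee_pos: [0.5089, 0.1074, 0.1388]
ee_rot: [-3.062, -0.702, -0.0]
force: [2.1, -0.6, 0.7]
gripper_width: 0.0126
grip_force: 58.5
```

>>> jog_arm(
  motion=[
    [[0, 0, 0.0008], [0, 0, 0], 1],
    [[0, 0, 0.0016], [0, 0, 0], 1],
    [[0, 0, 0.0024], [0, 0, 0], 1],
    [[0, 0, 0.0032], [0, 0, 0], 1],
    [[0, 0, 0.004], [0, 0, 0], 1],
    [[0, 0, 0.0048], [0, 0, 0], 1],
    [[0, 0, 0.0052], [0, 0, 0], 1],
    [[0, 0, 0.0052], [0, 0, 0], 1],
  ],
)

```text
time_s: 9.53
ee_pos: [0.5089, 0.1074, 0.1337]
ee_rot: [-3.062, -0.703, -0.0]
force: [3.9, 1.5, 1.1]
gripper_width: 0.0132
grip_force: 58.6
```

>>> jog_arm(
  motion=[
    [[0, 0, 0.0004], [0, 0, 0], 1],
    [[0, 0, 0.0008], [0, 0, 0], 1],
    [[0, 0, 0.001], [0, 0, 0], 1],
    [[0, 0, 0.001], [0, 0, 0], 1],
  ],
)

```text
time_s: 9.87
ee_pos: [0.509, 0.1073, 0.1335]
ee_rot: [-3.062, -0.703, -0.0]
force: [2.7, 0.9, 5.8]
gripper_width: 0.0132
grip_force: 59.1
```

Run:
```python
from h import *
for n in("scene","side","wrist"): cv2.imwrite(f"pics/{n}1.png",manip.capture(n)[:,:,::-1])
s=cv2.imread("pics/scene1.png")[205:335,200:365];d=cv2.imread("pics/side1.png")[165:295,290:455]
s0=cv2.imread("pics/side0.png")[165:295,290:455];w=cv2.resize(cv2.imread("pics/wrist1.png"),(400,300))
g=lambda a:cv2.resize(a,(400,300),interpolation=cv2.INTER_CUBIC)
cv2.imwrite("pics/m1.png",np.vstack([np.hstack([g(s),g(d)]),np.hstack([w,g(s0)])]))
```

```text
(no output)
```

View pics/m1.png

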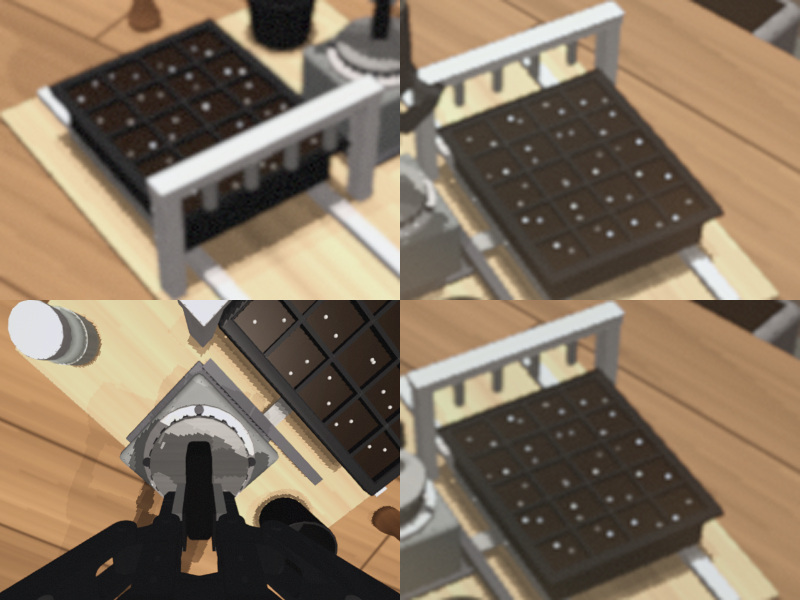

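Run:
```python
from h import *
D,S=cam("side"),cam("scene")
d=lambda x,y:(290+(x-400)/2.424,165+y/2.308); s=lambda x,y:(200+x/2.424,205+y/2.308)
def fr(P,a): a=np.radians(a);q=np.array(P)[:2]-[.51,.107];return np.array([q@[np.cos(a),np.sin(a)],q@[-np.sin(a),np.cos(a)]]).round(4)
T=[plane(D,d(*p),.086) for p in((440,128),(600,68),(722,213),(560,291))]
for i in range(4):
    v=T[(i+1)%4]-T[i];print("edge",np.linalg.norm(v).round(4),np.degrees(np.arctan2(v[1],v[0])).round(1))
for a in(-19,-20,-21):
    print(a,[fr(t,a).tolist() for t in T])
    print(" gantry",[fr(plane(D,d(*p),.158),a).tolist() for p in((415,83),(621,8))],"scene",[fr(plane(S,s(*p),.158),a).tolist() for p in((152,186),(380,90))])
    print(" pins",[fr(plane(D,d(*p),.098),a).tolist() for p in((460,103),(497,90),(572,62))],"scene pins",[fr(plane(S,s(*p),.098),a).tolist() for p in((211,205),(252,189),(293,168),(333,152))])
```

```text
edge 0.1823 -18.9
edge 0.227 -110.1
edge 0.179 164.2
edge 0.2366 70.8
-19 [[0.0935, 0.07], [0.2758, 0.0705], [0.2714, -0.1565], [0.0927, -0.1666]]
 gantry [[0.072, 0.0739], [0.2989, 0.0749]] scene [[0.2985, 0.0799], [0.077, 0.0939]]
 pins [[0.122, 0.0819], [0.1628, 0.081], [0.2489, 0.0815]] scene pins [[0.2436, 0.0789], [0.2045, 0.0833], [0.1608, 0.0828], [0.1201, 0.0869]]
-20 [[0.0923, 0.0716], [0.2745, 0.0753], [0.2741, -0.1518], [0.0956, -0.1649]]
 gantry [[0.0707, 0.0751], [0.2975, 0.0802]] scene [[0.297, 0.0851], [0.0753, 0.0952]]
 pins [[0.1206, 0.084], [0.1614, 0.0839], [0.2475, 0.0858]] scene pins [[0.2421, 0.0831], [0.203, 0.0868], [0.1593, 0.0856], [0.1186, 0.089]]
-21 [[0.091, 0.0732], [0.2732, 0.08], [0.2767, -0.1469], [0.0985, -0.1632]]
 gantry [[0.0694, 0.0764], [0.2961, 0.0853]] scene [[0.2955, 0.0902], [0.0737, 0.0965]]
 pins [[0.1191, 0.0861], [0.1599, 0.0867], [0.2459, 0.0901]] scene pins [[0.2407, 0.0873], [0.2015, 0.0904], [0.1578, 0.0884], [0.117, 0.0911]]
```

>>> jog_arm(
  motion=[
    [[0, 0, 0], [0, 0, -3], 1],
    [[0, 0, 0], [0, 0, -6], 1],
    [[0, 0, 0], [0, 0, -9], 1],
    [[0, 0, 0], [0, 0, -12], 1],
    [[0, 0, 0], [0, 0, -15], 1],
    [[0, 0, 0], [0, 0, -18], 1],
    [[0, 0, 0], [0, 0, -20], 1],
    [[0, 0, 0], [0, 0, -20], 1],
  ],
)

```text
time_s: 10.68
ee_pos: [0.5087, 0.1077, 0.1335]
ee_rot: [-2.893, -1.222, -0.0]
force: [2.1, 1.5, 4.8]
gripper_width: 0.0136
grip_force: 59.3
```

```bash
python3 go.py .509 .107 .1335 46
```

```text
t 10.6833 pos [0.5087 0.1077 0.1335] yaw 45.82 j [0.12 0.18 1.93 0.   1.03 0.89]
shift [-0.0003  0.0006 -0.    ] turn [-0.06 -0.04 -0.18]
F [2.06 1.46 4.8 ] M [ 0.326 -0.297 -0.258] w 0.013594923917173372 59.269423484802246
```

Mz −0.26: the tray is being driven. Continue.

>>> jog_arm(
  motion=[
    [[0, 0, 0], [0, 0, -3], 1],
    [[0, 0, 0], [0, 0, -6], 1],
    [[0, 0, 0], [0, 0, -9], 1],
    [[0, 0, 0], [0, 0, -12], 1],
    [[0, 0, 0], [0, 0, -15], 1],
    [[0, 0, 0], [0, 0, -18], 1],
    [[0, 0, 0], [0, 0, -20], 1],
    [[0, 0, 0], [0, 0, -20], 1],
  ],
)

```text
time_s: 11.35
ee_pos: [0.5085, 0.1079, 0.1335]
ee_rot: [-2.636, -1.706, -0.0]
force: [1.7, 2.0, 6.4]
gripper_width: 0.0132
grip_force: 59.3
```

```bash
python3 - <<'E'
from h import *
for n in("scene","side"): cv2.imwrite(f"pics/{n}2.png",manip.capture(n)[:,:,::-1])
s=cv2.imread("pics/scene2.png")[205:335,200:365];d=cv2.imread("pics/side2.png")[165:295,290:455]
g=lambda a:cv2.resize(a,(760,599),interpolation=cv2.INTER_CUBIC)
cv2.imwrite("pics/m2.png",g(d))
E
python3 go.py .509 .107 .1335 46
```

```text
t 11.45 pos [0.5084 0.1079 0.1335] yaw 65.76 j [0.12 0.18 1.93 0.   1.03 0.55]
shift [-0.0006  0.0009 -0.    ] turn [-0.09 -0.04 19.76]
F [1.   1.15 6.25] M [ 0.396 -0.147 -0.299] w 0.013141385719192588 59.34376358985901
```

View pics/m2.png

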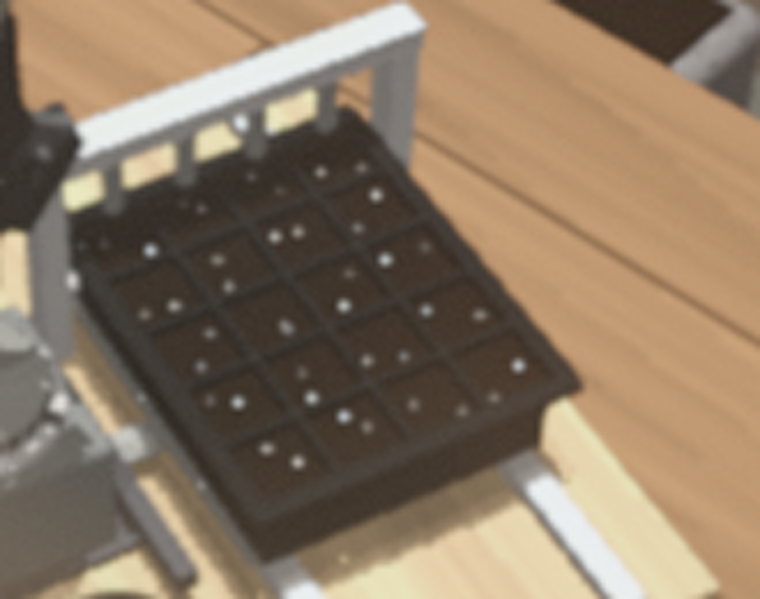

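Run:
```python
from h import *
D=cam("side")
d=lambda x,y:(290+x/4.606,165+y/4.606)
a=np.radians(-19.3);u=np.array([np.cos(a),np.sin(a)]);v=np.array([-u[1],u[0]])
def fr(p,z): q=plane(D,d(*p),z)[:2]-[.51,.107];return (1000*np.array([q@u,q@v])).round(1).tolist()
print("pins",[fr(p,.098) for p in((116,210),(188,182),(258,155),(327,131))])
print("rear",[fr(p,.086) for p in((580,383),(262,525))], "front right",fr((350,108),.086))
# expected rim and web lines for feed values
g=cv2.imread("pics/side2.png")
big=cv2.resize(g[165:295,290:455],None,fx=4.606,fy=4.606,interpolation=cv2.INTER_CUBIC)
Y=83.3
for f,c in((-10,(0,255,255)),(0,(0,255,0))):
  for k in range(6):
    y=Y+f+21-42*k
    for y2 in([y]+([y+10] if k==0 else [])+([y-10] if k==5 else [])):
      P=[[*(np.array([.51,.107])+u*x+v*y2/1000),.086] for x in(.09,.276)]
      if f==0 : continue
      q=((proj(D,P)-[290,165])*4.606).round().astype(int)
      cv2.line(big,tuple(map(int,q[0])),tuple(map(int,q[1])),c,1)
cv2.imwrite("pics/m3.png",big)
```

```text
pins [[121.0, 79.2], [163.3, 79.4], [205.0, 79.5], [245.8, 78.0]]
rear [[273.4, -125.0], [92.3, -128.1]] front right [272.1, 98.0]
```

View pics/m3.png

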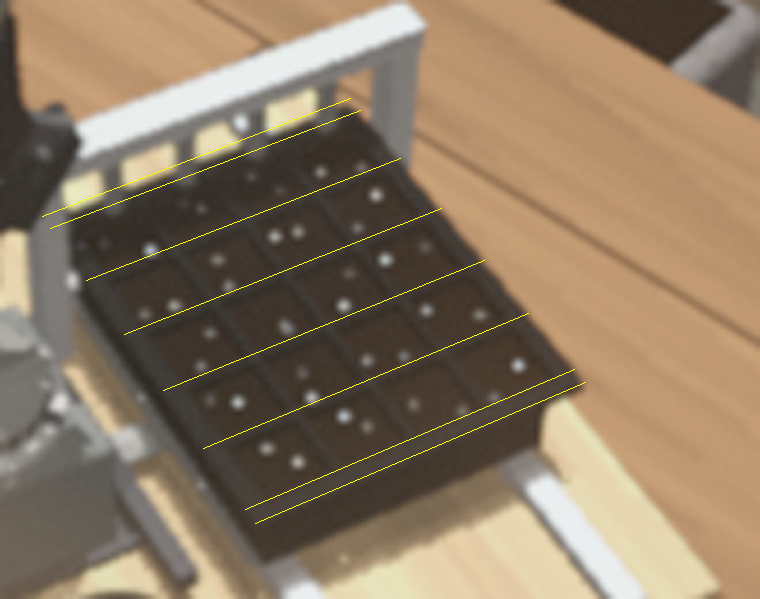

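>>> jog_arm(
  motion=[
    [[0, 0, 0], [0, 0, -2], 1],
    [[0, 0, 0], [0, 0, -4], 1],
    [[0, 0, 0], [0, 0, -6], 1],
    [[0, 0, 0], [0, 0, -8], 1],
    [[0, 0, 0], [0, 0, -8], 1],
  ],
)

```text
time_s: 11.87
ee_pos: [0.5083, 0.1079, 0.1335]
ee_rot: [-2.51, -1.885, -0.0]
force: [0.0, 3.5, 6.0]
gripper_width: 0.0129
grip_force: 59.4
```

```bash
python3 - <<'E'
from h import *
out=[]
for n,(y,x) in(("scene",(225,250)),("side",(165,290))):
    im=manip.capture(n)[:,:,::-1];cv2.imwrite(f"pics/{n}3.png",im)
    for _ in range(3): im=im  # single frame
    c=im[y:y+85,x:x+115] if n=="scene" else im[y:y+85,x:x+115]
    out.append(cv2.resize(np.ascontiguousarray(c),(400*1,296),interpolation=cv2.INTER_CUBIC))
s=cv2.resize(cv2.imread("pics/scene3.png")[235:335,255:365],None,fx=4,fy=4,interpolation=cv2.INTER_CUBIC)
d=cv2.resize(cv2.imread("pics/side3.png")[170:270,290:380],None,fx=4,fy=4,interpolation=cv2.INTER_CUBIC)
m=np.hstack([s,d]);m=np.clip(m.astype(float)*1.6,0,255).astype(np.uint8);print(m.shape)
cv2.imwrite("pics/m4.png",m)
E
python3 go.py .509 .107 .1335 46
```

```text
(400, 800, 3)
t 11.9667 pos [0.5083 0.1079 0.1335] yaw 73.76 j [0.12 0.18 1.93 0.   1.03 0.41]
shift [-0.0007  0.0009  0.    ] turn [-0.11 -0.04 27.76]
F [0.63 2.39 5.25] M [ 0.425 -0.065 -0.26 ] w 0.013125685632749443 59.378485679626465
```

View pics/m4.png

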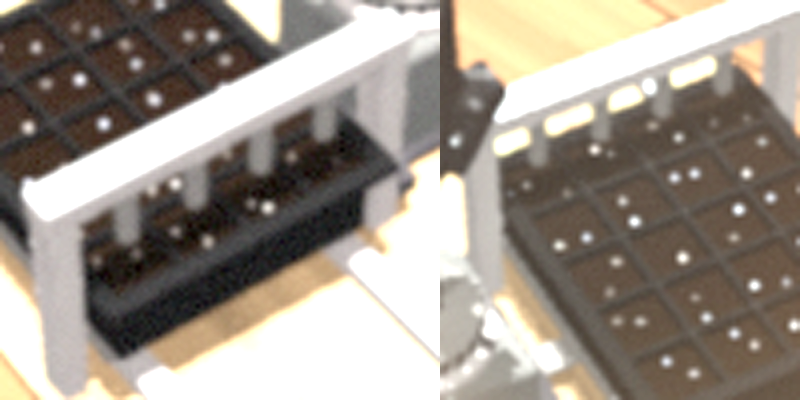

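Run:
```python
from h import *
D,S=cam("side"),cam("scene")
d=lambda x,y:(290+(x-440)/4-.37,170+y/4-.37); s=lambda x,y:(255+x/4-.37,235+y/4-.37)
a=np.radians(-19.3);u=np.array([np.cos(a),np.sin(a)]);v=np.array([-u[1],u[0]])
f=lambda P:(1000*np.array([(P[:2]-[.51,.107])@u,(P[:2]-[.51,.107])@v,P[2]])).round(1).tolist()
sp=[(325,140),(262,174),(195,207),(130,243)];dp=[(540,163),(602,138),(663,114),(724,92)]
for p,q in zip(sp,dp):
    t,e=tri(S,s(*p),D,d(*q));print("pin tri",f(t),e.round(4),"S",f(plane(S,s(*p),.098)),"D",f(plane(D,d(*q),.098)))
print("S front outer",[f(plane(S,s(*p),.086)) for p in((122,320),(398,185))])
print("D web1/2",[f(plane(D,d(*p),.086)) for p in((520,212),(765,118))])
```

```text
pin tri [120.1, 81.7, 97.0] 0.0014 S [120.0, 82.8, 98.0] D [120.2, 80.4, 98.0]
pin tri [162.3, 82.5, 97.1] 0.0014 S [162.2, 83.5, 98.0] D [162.4, 81.4, 98.0]
pin tri [204.4, 82.2, 97.8] 0.0006 S [204.2, 82.5, 98.0] D [204.5, 81.8, 98.0]
pin tri [245.9, 82.4, 97.0] 0.0025 S [245.3, 83.8, 98.0] D [246.5, 80.8, 98.0]
S front outer [[271.3, 115.1, 86.0], [101.2, 122.7, 86.0]]
D web1/2 [[96.5, 60.7, 86.0], [263.6, 59.8, 86.0]]
```

>>> jog_arm(
  motion=[
    [[0, 0, 0], [0, 0, -1], 1],
    [[0, 0, 0], [0, 0, -2], 1],
    [[0, 0, 0], [0, 0, -2], 1],
    [[0, 0, 0], [0, 0, -2], 1],
    [[0, 0, 0], [0, 0, -2], 0.3],
    [[0, 0, 0], [0, 0, -2], 0],
    [[0, 0, 0], [0, 0, -2], 0],
    [[0, 0, 0], [0, 0, -2], 0],
  ],
)

```text
time_s: 12.63
ee_pos: [0.5072, 0.1068, 0.1317]
ee_rot: [-2.477, -1.93, 0.005]
force: [-0.6, -0.3, 0.2]
gripper_width: 0.0426
grip_force: 0.0
```

>>> jog_arm(
  motion=[
    [[0, 0, 0], [0, 0, 0], 0],
    [[0, 0, -0.01], [0, 0, 0], 0],
    [[0, 0, -0.03], [0, 0, 0], 0],
    [[0, 0, -0.055], [0, 0, 0], 0],
    [[0, 0, -0.085], [0, 0, 0], 0],
    [[0, 0, -0.115], [0, 0, 0], 0],
    [[0, 0, -0.145], [0, 0, 0], 0],
    [[0, 0, -0.15], [0, 0, 0], 0],
  ],
)

```text
time_s: 13.3
ee_pos: [0.5124, 0.1076, 0.2901]
ee_rot: [2.473, 1.927, 0.015]
force: [0.3, 1.0, 1.5]
gripper_width: 0.0428
grip_force: 0.0
```

```bash
python3 - <<'E'
from h import *
ims={}
for n in("scene","side","wrist"): ims[n]=manip.capture(n)[:,:,::-1];cv2.imwrite(f"pics/{n}4.png",ims[n])
C=cam("wrist");a=np.radians(-19.3);u=np.array([np.cos(a),np.sin(a)]);v=np.array([-u[1],u[0]])
g=lambda x,y,z:[*(np.array([.51,.107])+u*x+v*y),z]
w=ims["wrist"].copy()
s=cv2.resize(ims["scene"][235:335,255:365],(400,364),interpolation=cv2.INTER_CUBIC)
d=cv2.resize(ims["side"][165:295,290:433],(400,364),interpolation=cv2.INTER_CUBIC)
m=np.clip(np.hstack([s,d])*1.5,0,255).astype(np.uint8)
b=np.hstack([cv2.resize(w,(314,236)),np.zeros((236,486,3),np.uint8)])
k=cv2.resize(np.ascontiguousarray(ims["side"][200:290,240:340]),(262,236),interpolation=cv2.INTER_CUBIC);b[:,330:592]=k
cv2.imwrite("pics/m5.png",np.vstack([m,b]))
E
python3 go.py .509 .107 .1335 46
```

```text
t 13.45 pos [0.509  0.1071 0.2834] yaw 75.85 j [ 0.12  0.03  1.78 -0.    1.33  0.37]
shift [-2.000e-04 -1.000e-04  1.499e-01] turn [ 0.06 -0.04 29.85]
F [-0.38  0.23 -0.77] M [-0.009  0.021  0.07 ] w 0.04260274052381723 0.0
```

View pics/m5.png

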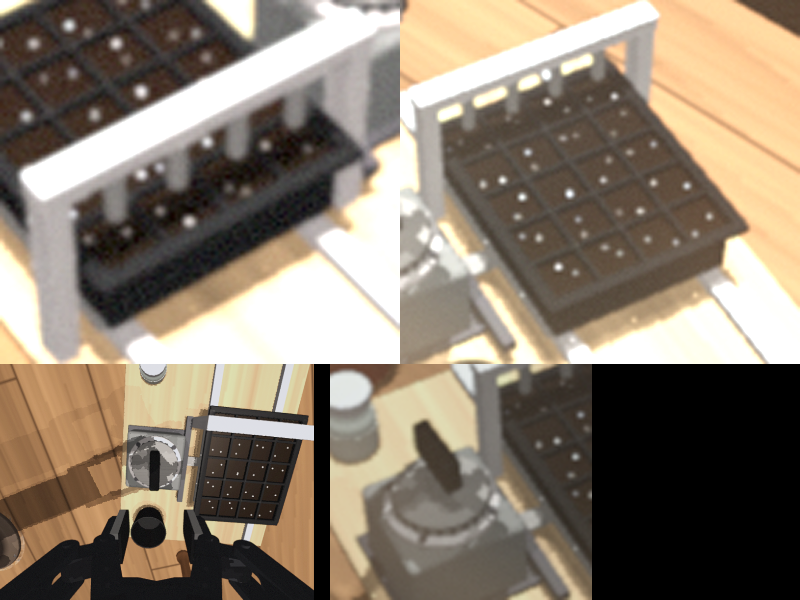

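Run:
```python
from h import *
D,S,W=cam("side"),cam("scene"),cam("wrist")
d=lambda x,y:(290+(x-400)/2.797,165+y/2.8); s=lambda x,y:(255+x/3.636,235+y/3.64); w=lambda x,y:(x*2.038,(y-364)*2.034)
a=np.radians(-19.3);u=np.array([np.cos(a),np.sin(a)]);v=np.array([-u[1],u[0]])
f=lambda P:(1000*np.array([(P[:2]-[.51,.107])@u,(P[:2]-[.51,.107])@v])).round(1).tolist()
print("rear side",[f(plane(D,d(*p),.086)) for p in((747,230),(556,317))],"want -117")
print("front scene",[f(plane(S,s(*p),.086)) for p in((104,292),(363,160))],"want 113")
print("wrist front",[f(plane(W,w(*p),.086)) for p in((211,407),(307,416))],"rear",[f(plane(W,w(*p),.086)) for p in((197,517),(277,524))])
print("wrist bar",[f(plane(W,w(*p),.158)) for p in((207,423),(313,433))])
```

```text
rear side [[271.3, -120.5], [91.2, -125.1]] want -117
front scene [[274.6, 114.6], [96.5, 119.2]] want 113
wrist front [[88.2, 106.5], [267.1, 108.8]] rear [[95.9, -111.2], [271.1, -112.9]]
wrist bar [[67.5, 77.8], [231.1, 79.2]]
```

```bash
python3 -c "
from cell import manip
print(manip.hand_in())"
```

```text
the job is handed in; nothing more can be done
None
```

I handed the job in, but no verdict came back. The knob is fully down in gear, the first row is within about 3 mm of the dibber pins by my camera measurements (limit 5 mm), and the arm has let go and is clear of the feeder.

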